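# Clamp a stepped pin with the coarse ring, leaving the fine knob as set

## Task

Stand the stepped pin upright on the holding fixture, between the jaw and the vee block, and let go of it. Then turn only the outer coarse ring clockwise until the jaw has pushed the pin home into the vee and holds it snugly, at about 9 N and never above 20 N; the inner fine knob is already set and must stay exactly as it is. Leave the other things on the bench alone.

Things in the scene. Friction and masses are not known exactly. Their poses are not given: they have to be found in the camera images.
- fixture: Holding fixture fixed to the bench: steel plate 120 (x) by 300 (y) by 12 mm, origin at the centre of its underside, y along its length. Its +y end carries a gearbox with two concentric knobs, the middle a jaw moving along y, the -y end a vee block. The knobs' axis is vertical at x 0, y +85 mm of this frame.
- nest (a point): Point on the plate's top face (12 mm above the bench), x 0, y -43 mm in the fixture's frame, axes as its: the open spot between jaw and vee block; a part's 32 mm foot centred here is 4 mm or more clear of both. Jaw and carriage stand at most 46 mm above the bench.
- vee_end (a point): Middle of the plate's -y end, top face (x 0, y -150, z 12 mm of the fixture). The dark steel vee block near it is 24 mm high, 76 mm wide, its 90 degree vee open to the jaw (+y) and centred on x 0. It is set differently each time: a 32 mm round home in it has its centre anywhere between y -50 and -62 mm, so the closing point must be felt.
- coarse_top (a point): Centre of the top face of the outer (coarse) knob, a knurled dark steel ring 60 mm wide, 22 mm high, top 98 mm above the bench, underside 6 mm clear of the 100 x 100 mm gearbox's top. Clockwise from above closes the jaw, 10 mm per rad, range 4.8 rad. It starts 0.6 to 1.3 rad from the open end; the first 1.5 rad are free, 1.8 to 4 rad are needed in all, so regrip. Read its position only.
- jaw_drive (a point): Point on the knobs' axis at the gearbox's top (70 mm above the bench). Feel of the coarse ring: it stays where left, held by 0.20 N m of friction (at rest the friction's share may act either way, so compare like readings); each newton on the jaw adds 0.010 N m driving it back counterclockwise. With the part home the jaw force rises 30 N per rad; a part still sliding takes under 2.5 N.
- fine_mark (a point): White mark on the inner (fine) knob's top, 15 mm from the knobs' axis. The inner knob is a black disc 34 mm wide on the same axis, standing 16.5 mm above the outer ring (top 114.5 mm above the bench). It turns at a touch (0.008 N m) and is already set: this mark must stay where it is.
- jaw: Jaw pad: steel plate 50 mm wide (fixture x), 6 mm thick, 26 mm high, lower edge 17.5 mm above the bench, sprung in the aluminium carriage (3 N per mm, up to 9 mm). Origin at the middle of the lower edge of the face that meets the part; that face looks to the fixture's -y; axes as the fixture's.
- spigot: The part: turned aluminium stepped pin standing upright, foot 32 mm in diameter and 34 mm high, above it a stem 22 mm in diameter, 30 mm long (64 mm in all), about 0.12 kg. Origin at the centre of the underside, z up its axis. It starts on the bench at the robot's right, near a steel ring and a plain plug.
- ring_gauge: Bystander: steel ring, 48 mm outside, 28 mm inside, 18 mm high; origin at its underside's centre.
- plug: Bystander: plain aluminium cylinder without a step, 32 mm in diameter, 40 mm high, upright; origin at its underside's centre.
- mug: Bystander: steel mug 76 mm wide, 85 mm high; origin at its underside's centre.
- wrench: Bystander: open wrench lying on the bench; origin near its middle.
- screwdriver: Bystander: screwdriver lying on the bench; origin near its middle.
- jar: Bystander: glass jar with a white cap, 56 mm wide, 70 mm high; origin at its underside's centre.
- tray: Bystander: open grey tray 120 x 160 x 30 mm; origin at its underside's centre.
Mind the look-alikes: they are no part of the job. What is shaped like the spigot but blue is not meant.

How it is judged:
On the way, in this order (a step that is already met when the one before it is completed fails the run):
1. the pin stands upright on the fixture's plate between jaw and vee block, let go of, the jaw not yet bearing on it (x of spigot in the frame of fixture between -0.005 and 0.005 m and z of spigot in the frame of fixture between 0.008 and 0.017 m and angle between spigot's own z axis and vertical below 0.06 rad and y of spigot in the frame of fixture between -0.066 and -0.02 m and contact force between the fingers and spigot below 0.1 N and contact force between jaw and spigot below 2.5 N), for 0.2 s.
2. the jaw bears on the pin with more than 4 N (contact force between jaw and spigot above 4 N), for 0.2 s.
At the end, for the whole second after the job is handed in: the pin stands upright (within 0.06 rad) on the plate, seated in the vee within 5 mm of the fixture's centre line, held by the jaw with 4 to 14 N and at rest; the fine knob's mark is within 3 mm of where it was (x of spigot in the frame of fixture between -0.005 and 0.005 m and z of spigot in the frame of fixture between 0.008 and 0.017 m and angle between spigot's own z axis and vertical below 0.06 rad and y of spigot in the frame of fixture between -0.066 and -0.045 m and contact force between jaw and spigot between 4 and 14 N and linear speed of spigot below 0.01 m/s and distance of fine_mark from where it was at the start of the episode below 0.003 m); the robot touches nothing.
It fails at once if the jaw squeezes the pin with more than 20 N (contact force between jaw and spigot above 20 N).
It fails at once if the fine knob is turned: its mark moves more than 3 mm (distance of fine_mark from where it was at the start of the episode above 0.003 m).
It fails at once if another thing on the bench (ring, plug, mug, wrench, screwdriver, jar or tray) is shifted by more than 30 mm (distance of any of ring_gauge, plug, mug, wrench, screwdriver, jar, tray from where it was at the start of the episode above 0.03 m).
It also fails if it takes over 72 s, if anything falls off the work surface, if the arm or the gripper's body presses on something with over 40 N, if the wrist force passes 120 N, or if a joint passes its speed limit or range.

## Robot

A 7-joint arm with a two-finger parallel gripper is mounted at the origin on the work surface. World frame = base frame: x ahead of the robot, y to its left, z up, the work surface at z = 0. Lengths are in m, angles in rad, forces in N, time in s.
With the tool pointing down it reaches from about 0.35 to 0.9 m from the base axis. Payload 8.1 kg.
Tool frame: the origin (TCP) lies at the centre of the arm's flange, where the gripper is bolted on; the fingertips stand 178 mm ahead of it and the grasp point (between the pads) lies 159 mm ahead of it; z points along the fingers, y is the direction in which the jaws open and shut (so a half turn about z gives the same grasp; the last joint's range is limited). The gripper opens to 92 mm and grips with 3 to 60 N. Pads are 19 mm wide; open, the fingers measure 130 mm over their backs; the gripper's body (75 mm by 190 mm) begins 47 mm behind the grasp point.
Start: joints at [-1.432, 0.434, 0.025, 1.573, -0.012, 1.134, -0.075], TCP at [0.15, 0.607, 0.405] pointing down, gripper open.
Joint ranges: [-2.62, 2.62], [-0.44, 2.09], [-1.27, 1.32], [0.08, 2.57], [-1.32, 4.46], [0.12, 2], [-2.74, 2.74]. Speed limits (rad/s): [2.22, 2.22, 3.01, 3.01, 3.14, 3.14, 3.14].

## Interface

Orientations are given as a rotation vector (axis times angle).
In Python, from cell import arm, get_image, camera_model gives the robot as it stands. The module is installed in compiled form; this text tells all that it offers.
- The arm moves only by the shell command python3 -m pendant 'ROWS' [FORCE]. ROWS is JSON, a list that holds one entry, the list of rows, each a list of 7 numbers: the shift along the tool's x, y, z in mm, then the turn, a rotation vector about the tool's x, y, z in rad, then the closure, from -1 (fully open) to 1 (shut). In form: [[[x, y, z, rx, ry, rz, hand], ...]]. A call has 1 to 20 rows; each row is the pose to reach, as a shift and turn from the pose commanded when the call began, along the tool's axes at that moment; what a row does not reach only later rows make up. A row lasts 1/8 s, in which the tool goes at most 62.5 mm and 10.7 degrees, less where a joint would pass 70% of its speed; a pose out of reach is approached as far as the arm can. A call with a gripper value outside its range is refused whole. The fingers move at their own pace and stop on an object; FORCE is the grip in N (left out, the last holds). Time passes only in rows, so rows that repeat a pose let the fingers close. It gives the time, the measured TCP pose, the force and the opening at its end, in the units of the state.
- arm.observe(): the state, without advancing time (a new reading comes with each control period).
- get_image(name): name is "side" or "top" or "wrist"; returns the picture (384x512x3 uint8, red, green, blue); there is no depth.
- camera_model(name): a dict with "fx", "fy", "cx", "cy" (pixels), "position" and "orientation" of the camera in the world; the wrist camera has in their place "T_tool_cam" (4x4, takes a point from camera to tool coordinates, whose origin is the TCP and whose axes are the flange's). Camera axes: x right, y down, z forward; pixel columns grow to the right and rows downward; lengths in m; the calibration is good to about 2 mm. A picture is of the moment at which its call begins: read the wrist's pose just before it. camera_model takes no time and is no camera call.
- arm.sign_off(): hands the job in, once; it reports no verdict.
The state is a dict: "clock": time; "joints": joint angles; "dq": joint speeds; "joint_efforts": joint torques, N m; "position": TCP position; "ee_rot": TCP orientation; "force": force on the tool from outside, world axes, zero at the start; "ft_torque": the same for the moment, N m; "width": opening from 0.0 (shut) to 1.0 (fully open).
Only numpy, scipy, OpenCV 4.12 (cv2) and the standard library are available. Lean on these libraries where they do the work, as an engineer would, in place of code of your own. Each camera call takes 0.05 s, during which the arm holds its last target.

## Working session

There is one attempt and no reset: what is moved stays moved. The work goes in short steps, Python scripts to look and compute and a shell command to move; the robot and the scene stay as the last step left them, time stands still between calls to the robot, and variables do not carry over. Pictures are saved under pics/ and viewed, and the job is handed in when it is done.

```bash
mkdir -p pics; ls; cat > h.py <<'E'
import numpy as np,cv2
from cell import arm,get_image,camera_model
def snap(n,f):
    im=get_image(n); cv2.imwrite('pics/'+f,im[:,:,::-1]); return im
E
python3 - <<'E'
from h import *
s=arm.observe(); print(s)
for n in('side','top','wrist'): print(n,camera_model(n)); snap(n,n+'0.png')
E
```

```text
pics
{'clock': 0.0, 'joints': array([-1.4316014 ,  0.43521315,  0.0249628 ,  1.57411553, -0.01160735,
        1.13400951, -0.07513457]), 'dq': array([-8.92866449e-04,  5.55010747e-04, -2.11915932e-04, -6.54331298e-06,
       -9.98966636e-04, -3.84217097e-04, -1.80058419e-04]), 'joint_efforts': array([ 6.78058859e-04, -6.67863250e+01,  9.85338986e-01, -3.14465904e+01,
       -6.04523253e-02,  4.28835943e-02,  1.47127748e-04]), 'position': array([0.149621  , 0.6065759 , 0.40394361]), 'ee_rot': array([-3.79032254e-01, -3.11858283e+00,  2.51231531e-03]), 'force': array([-1.06915502, -0.3002496 ,  0.08171911]), 'ft_torque': array([ 0.01085632,  0.00760858, -0.02549091]), 'width': 0.9970182348079231}
side {'fx': 421.1014493924589, 'fy': 421.1014493924589, 'cx': 258.6359779987446, 'cy': 191.64742930692495, 'position': array([-0.03747427, -0.7366232 ,  0.90948702]), 'orientation': array([-2.21578356,  0.76316597, -0.32753354])}
top {'fx': 490.11434342687437, 'fy': 490.11434342687437, 'cx': 259.80554214978156, 'cy': 194.536028343384, 'position': array([ 0.37671373, -0.04341795,  1.4909428 ]), 'orientation': array([-2.15870405,  2.16935488, -0.12300286])}
wrist {'fx': 268.4320984851434, 'fy': 268.4320984851434, 'cx': 255.87615664148328, 'cy': 192.96315808309737, 'T_tool_cam': array([[ 1.11095946e-03, -9.68294933e-01, -2.49807303e-01,
         6.62591791e-02],
       [ 9.99998832e-01,  1.33800073e-03, -7.39054328e-04,
         6.52802977e-04],
       [ 1.04986492e-03, -2.49806190e-01,  9.68295288e-01,
         2.08588444e-02],
       [ 0.00000000e+00,  0.00000000e+00,  0.00000000e+00,
         1.00000000e+00]])}
```

View pics/side0.png

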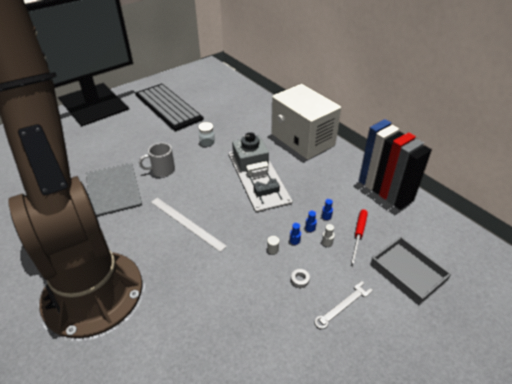

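View pics/top0.png

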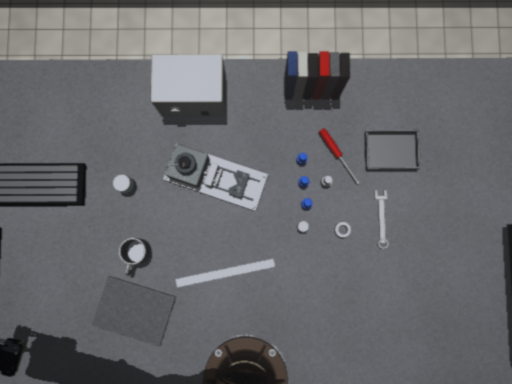

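View pics/wrist0.png

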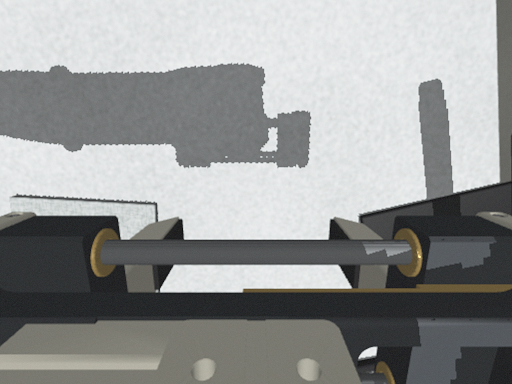

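```bash
cat >> h.py <<'E'
from scipy.spatial.transform import Rotation as R
def ray(n,u,v,state=None):
    c=camera_model(n); d=np.array([(u-c['cx'])/c['fx'],(v-c['cy'])/c['fy'],1.])
    if 'position' in c: M=R.from_rotvec(c['orientation']).as_matrix(); p=np.array(c['position'])
    else:
        s=state or arm.observe(); Rt=R.from_rotvec(s['ee_rot']).as_matrix(); T=c['T_tool_cam']
        M=Rt@T[:3,:3]; p=s['position']+Rt@T[:3,3]
    return p,M@d
def onz(n,u,v,z,state=None):
    p,d=ray(n,u,v,state); return p+d*(z-p[2])/d[2]
def proj(n,P,state=None):
    c=camera_model(n)
    if 'position' in c: M=R.from_rotvec(c['orientation']).as_matrix(); p=np.array(c['position'])
    else:
        s=state or arm.observe(); Rt=R.from_rotvec(s['ee_rot']).as_matrix(); T=c['T_tool_cam']
        M=Rt@T[:3,:3]; p=s['position']+Rt@T[:3,3]
    q=M.T@(np.array(P)-p); return c['fx']*q[0]/q[2]+c['cx'],c['fy']*q[1]/q[2]+c['cy']
E
python3 - <<'E'
import cv2
im=cv2.imread('pics/top0.png')
a=cv2.resize(im[135:220,160:275],None,fx=6.5,fy=6.5,interpolation=cv2.INTER_CUBIC);cv2.imwrite('pics/topfix.png',a)
a=cv2.resize(im[145:245,285:355],None,fx=6,fy=6,interpolation=cv2.INTER_CUBIC);cv2.imwrite('pics/toppin.png',a)
im=cv2.imread('pics/side0.png')
a=cv2.resize(im[190:290,255:350],None,fx=6,fy=6,interpolation=cv2.INTER_CUBIC);cv2.imwrite('pics/sidepin.png',a)
E
```

```text
(no output)
```

View pics/topfix.png

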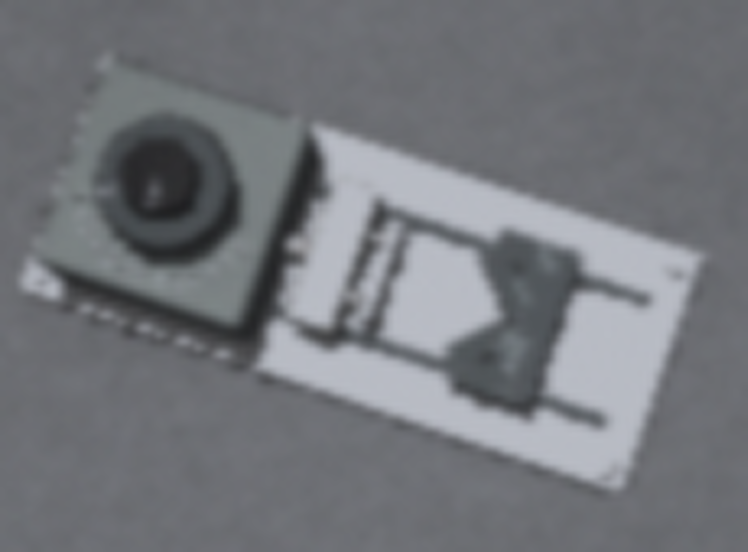

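View pics/toppin.png

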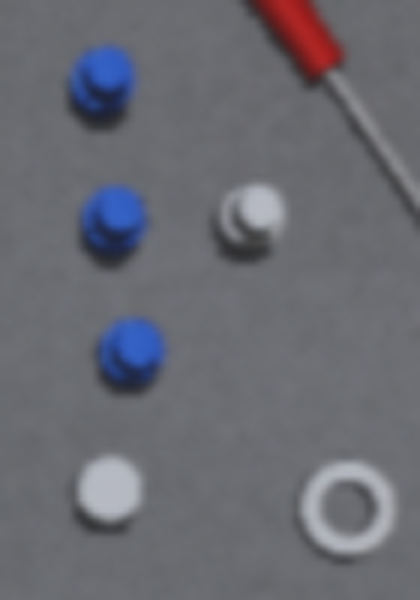

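View pics/sidepin.png

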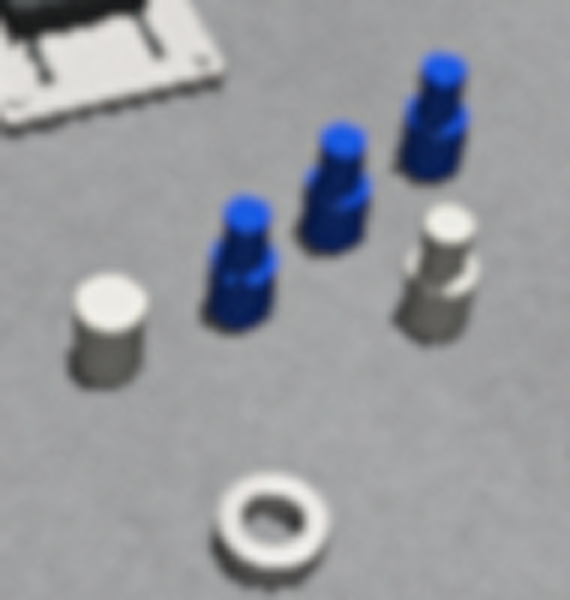

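```bash
python3 - <<'E'
from h import *
f=lambda u,v,s,o:((u+.5)/s-.5+o[0],(v+.5)/s-.5+o[1])
t=f(258,210,6,(285,145));s=f(450,224,6,(255,190))
A=onz('top',*t,.064);B=onz('side',*s,.064);print('pin',t,A,s,B)
c1=onz('top',*f(703,255,6.5,(160,135)),.012);c2=onz('top',*f(625,490,6.5,(160,135)),.012);c3=onz('top',*f(22,287,6.5,(160,135)),.012)
print(c1,c2,c3,np.linalg.norm(c1-c2),np.linalg.norm(c3-c2))
fy=(c3-c2)/np.linalg.norm(c3-c2);e=(c1+c2)/2;fx=(c1-c2)/np.linalg.norm(c1-c2)
print('yaw fy',np.arctan2(fy[1],fy[0]),'fx',np.arctan2(fx[1],fx[0]))
print('vee_end',e,'nest',e+fy*.107,'knob',e+fy*.235)
print('knob from img',onz('top',*f(167,188,6.5,(160,135)),.098),onz('top',*f(158,180,6.5,(160,135)),.1145))
for n,u,v,z in(('plug',110,489,.04),('ring',347,508,.018),('b1',110,73,.064),('b2',123,212,.064),('b3',138,347,.064)):
  print(n,onz('top',*f(u,v,6,(285,145)),z))
E
```

```text
pin (327.5833333333333, 179.58333333333334) [ 0.58112781 -0.24491307  0.064     ] (329.5833333333333, 226.91666666666666) [ 0.58312648 -0.24698514  0.064     ]
[ 0.60725793 -0.06997072  0.012     ] [ 0.49681239 -0.03290885  0.012     ] [0.59363323 0.24939877 0.012     ] 0.11649806236938842 0.2984491092893761
yaw fy 1.2404049828553403 fx -0.32375937568606244
vee_end [ 0.55203516 -0.05143978  0.012     ] nest [0.58674738 0.04977317 0.012     ] knob [0.62827227 0.17085035 0.012     ]
knob from img [0.62502283 0.16889056 0.098     ] [0.6256525  0.17036018 0.1145    ]
plug [ 0.4460343  -0.17248583  0.04      ]
ring [ 0.43700772 -0.29284185  0.018     ]
b1 [ 0.64963256 -0.17338949  0.064     ]
b2 [ 0.58045905 -0.17873395  0.064     ]
b3 [ 0.5139757  -0.18502753  0.064     ]
```

```bash
cat >> h.py <<'E'
def go(pos,yaw):
    """print shift (mm) and rotvec in tool axes from measured pose; yaw = world yaw of tool y axis"""
    s=arm.observe(); Rt=R.from_rotvec(s['ee_rot'])
    y=np.array([np.cos(yaw),np.sin(yaw),0]); z=np.array([0,0,-1.]); M=np.column_stack([np.cross(y,z),y,z])
    sh=Rt.inv().apply(np.array(pos)-s['position'])*1000
    rv=(Rt.inv()*R.from_matrix(M)).as_rotvec()
    print('shift',sh.round(1),'rot',rv.round(4),'| t',round(s['clock'],2),'F',s['force'].round(2),'T',s['ft_torque'].round(3),'w',round(s['width'],3),'q7',s['joints'].round(2)[[0,6]],'pos',s['position'].round(4))
E
python3 - <<'E'
from h import *
go((.582,-.246,.36),-.327)
for v in(112,115,118,121,124): print(onz('top',190,v,0))
print(onz('top',190,87,.15),onz('top',190,87,.2))
E
```

```text
shift [-624.  -724.2   45.1] rot [-8.0000e-04  1.1000e-03  1.6559e+00] | t 0.15 F [-0.09  0.27  0.32] T [ 0.026 -0.013  0.055] w 1.0 q7 [-1.43 -0.08] pos [0.1496 0.6066 0.4041]
[0.80531661 0.17103804 0.        ]
[0.79571961 0.17093236 0.        ]
[0.78613611 0.17082683 0.        ]
[0.77656609 0.17072145 0.        ]
[0.76700951 0.17061621 0.        ]
[0.8346007  0.15025947 0.15      ] [0.81752737 0.14303778 0.2       ]
```

```bash
python3 -m pendant '[[[-312,-362,22,0,0,0.83,-0.3],[-312,-362,22,0,0,0.83,-0.3],[-312,-362,22,0,0,0.83,-0.3],[-312,-362,22,0,0,0.83,-0.3],[-312,-362,22,0,0,0.83,-0.3],[-312,-362,22,0,0,0.83,-0.3],[-624,-724,45,0,0,1.656,-0.3],[-624,-724,45,0,0,1.656,-0.3],[-624,-724,45,0,0,1.656,-0.3],[-624,-724,45,0,0,1.656,-0.3],[-624,-724,45,0,0,1.656,-0.3],[-624,-724,45,0,0,1.656,-0.3],[-624,-724,45,0,0,1.656,-0.3],[-624,-724,45,0,0,1.656,-0.3],[-624,-724,45,0,0,1.656,-0.3],[-624,-724,45,0,0,1.656,-0.3],[-624,-724,45,0,0,1.656,-0.3],[-624,-724,45,0,0,1.656,-0.3],[-624,-724,45,0,0,1.656,-0.3],[-624,-724,45,0,0,1.656,-0.3]]]' 25
python3 - <<'E'
from h import *
go((.582,-.246,.36),-.327)
s=arm.observe();print(proj('wrist',(.582,-.246,.064)))
snap('wrist','w1.png')
E
```

```text
clock: 2.65
position: [0.5821, -0.2445, 0.36]
ee_rot: [-2.552, -1.832, -0.001]
force: [-0.2, -0.2, -0.1]
width: 0.65
shift [-1.4  0.3 -0. ] rot [ 0.0002 -0.0007  0.0013] | t 2.65 F [-0.22 -0.23 -0.09] T [-0.079  0.047  0.021] w 0.65 q7 [-0.12  0.33] pos [ 0.5821 -0.2445  0.36  ]
(np.float64(255.532510638038), np.float64(191.0455291297734))
```

View pics/w1.png

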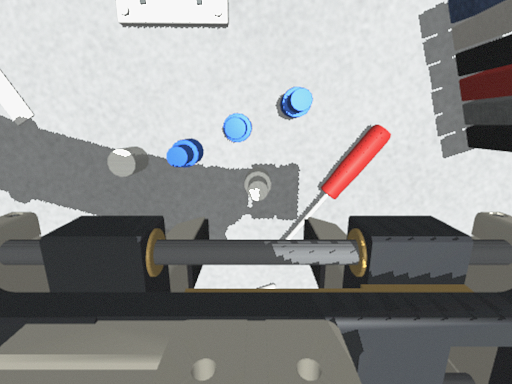

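```bash
python3 - <<'E'
import cv2
im=cv2.imread('pics/w1.png')
a=cv2.resize(im[155:225,215:305],None,fx=8,fy=8,interpolation=cv2.INTER_CUBIC);cv2.imwrite('pics/w1z.png',a)
E
```

```text
(no output)
```

View pics/w1z.png

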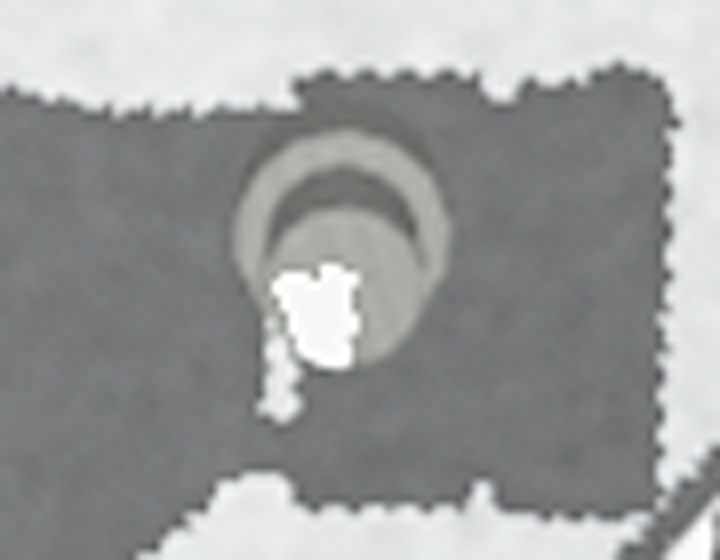

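```bash
python3 - <<'E'
from h import *
P=onz('wrist',257.4,190.4,.064);print(P)
go((P[0],P[1],.216),-.327)
E
```

```text
[ 0.5840944  -0.24621449  0.064     ]
shift [ -0.8   2.3 144. ] rot [ 0.0003 -0.0005  0.001 ] | t 2.7 F [ 0.08 -0.43 -0.7 ] T [-0.137  0.07  -0.022] w 0.649 q7 [-0.12  0.33] pos [ 0.5821 -0.2448  0.36  ]
```

```bash
python3 -m pendant '[[[-1,2,60,0,0,0,-0.3],[-1,2,120,0,0,0,-0.3],[-1,2,144,0,0,0,-0.3],[-1,2,144,0,0,0,-0.3],[-1,2,144,0,0,0,1],[-1,2,144,0,0,0,1],[-1,2,144,0,0,0,1],[-1,2,144,0,0,0,1],[-1,2,144,0,0,0,1],[-1,2,144,0,0,0,1]]]' 25
python3 - <<'E'
from h import *
go((.587,-.24,.3),-.327)
snap('side','s1.png')
im=cv2.imread('pics/s1.png');cv2.imwrite('pics/s1z.png',cv2.resize(im[120:290,220:400],None,fx=4,fy=3.5))
E
```

```text
clock: 3.95
position: [0.5838, -0.2472, 0.2161]
ee_rot: [2.553, 1.83, 0.001]
force: [-1.0, 0.7, 4.2]
width: 0.233
shift [  7.9   0.8 -83.9] rot [ 0.0004 -0.0002 -0.0001] | t 3.95 F [-0.98  0.66  4.21] T [0.076 0.16  0.016] w 0.233 q7 [-0.05  0.43] pos [ 0.5838 -0.2472  0.2161]
```

View pics/s1z.png

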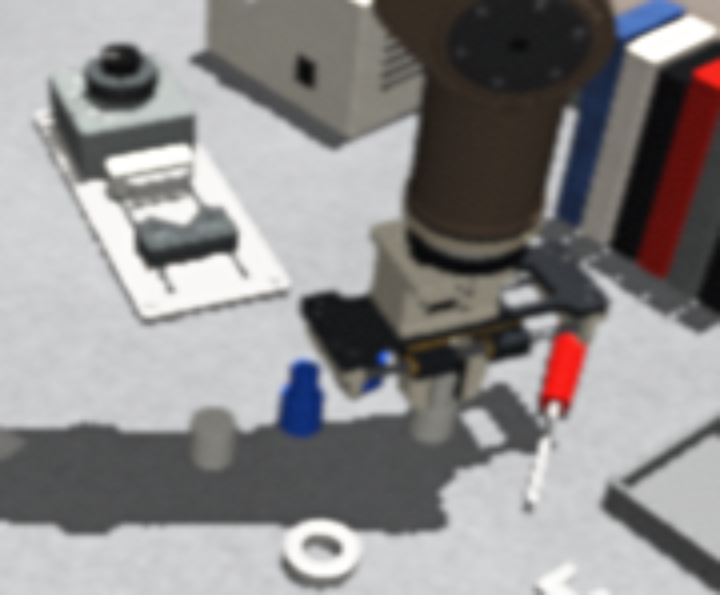

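```bash
python3 - <<'E'
from h import *
go((.561,-.026,.38),-.327)
E
python3 -m pendant '[[[0,0,-60,0,0,0,1],[0,0,-120,0,0,0,1]]]'
python3 - <<'E'
from h import *
go((.561,-.026,.38),-.327)
E
```

```text
shift [ 202.2  -92.6 -164. ] rot [ 0.0004 -0.0002 -0.0001] | t 4.0 F [-0.45 -0.17  4.91] T [0.117 0.168 0.049] w 0.235 q7 [-0.05  0.43] pos [ 0.5838 -0.2472  0.216 ]
clock: 4.25
position: [0.5833, -0.247, 0.3362]
ee_rot: [-2.552, -1.829, 0.003]
force: [1.9, 0.5, -1.3]
width: 0.236
shift [202.  -92.3 -43.7] rot [-0.0024  0.0005 -0.0003] | t 4.25 F [ 1.89  0.54 -1.31] T [-0.063 -0.099 -0.015] w 0.236 q7 [-0.11  0.35] pos [ 0.5833 -0.247   0.3362]
```

```bash
python3 -m pendant '[[[50,-23,-44,0,0,0,1],[101,-46,-44,0,0,0,1],[151,-69,-44,0,0,0,1],[202,-92,-44,0,0,0,1],[202,-92,-44,0,0,0,1],[202,-92,-44,0,0,0,1]]]'
python3 - <<'E'
from h import *
go((.587,.05,.3),-.327)
s=arm.observe();im=snap('wrist','w2.png')
import pickle;pickle.dump(s,open('w2.pkl','wb'))
E
```

```text
clock: 5.0
position: [0.5613, -0.0265, 0.3796]
ee_rot: [2.553, 1.831, -0.001]
force: [-0.5, -0.7, -1.0]
width: 0.232
shift [80.7 -0.2 79.5] rot [-0.0001  0.0006  0.0003] | t 5.0 F [-0.45 -0.73 -1.  ] T [-0.22   0.077  0.074] w 0.232 q7 [-0.56 -0.06] pos [ 0.5613 -0.0265  0.3796]
```

View pics/w2.png

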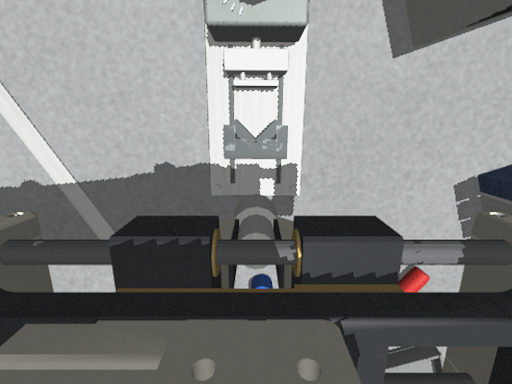

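```bash
python3 - <<'E'
import cv2
im=cv2.imread('pics/w2.png')
cv2.imwrite('pics/w2z.png',cv2.resize(im[0:148,190:320],None,fx=4,fy=4,interpolation=cv2.INTER_CUBIC))
cv2.imwrite('pics/w2y.png',cv2.resize(im[110:250,190:320],None,fx=4,fy=4,interpolation=cv2.INTER_CUBIC))
E
```

```text
(no output)
```

View pics/w2z.png

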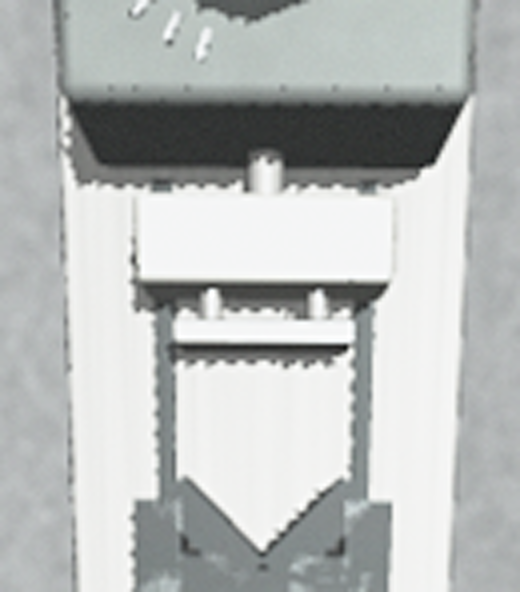

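View pics/w2y.png

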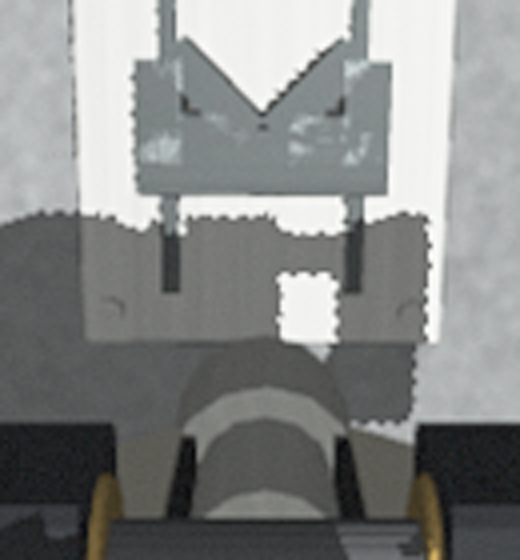

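```bash
python3 - <<'E'
from h import *
import pickle;s=pickle.load(open('w2.pkl','rb'))
f=lambda u,v,o:((u+.5)/4-.5+o[0],(v+.5)/4-.5+o[1])
Z=(190,0);Y=(190,110)
W=lambda p,z:onz('wrist',*p,z,s)
c2=W(f(87,341,Y),.012);c1=W(f(440,341,Y),.012)
l=W(f(64,150,Z),.012);r=W(f(468,150,Z),.012)
print('end',c1,c2,np.linalg.norm(c1-c2),'edges',l,r,np.linalg.norm(l-r))
d=(l+r)/2-(c1+c2)/2; print('fy yaw',np.arctan2(d[1],d[0]), 'end yaw+pi/2',np.arctan2(*(c1-c2)[[1,0]])+np.pi/2,[np.arctan2(*v[[1,0]]) for v in(l-c2,r-c1)])
for nm,p,z in(('jawL',f(174,345,Z),.0435),('jawR',f(350,345,Z),.0435),('apex',f(262,552,Z),.036),('shL',f(184,478,Z),.036),('shR',f(343,480,Z),.036)):
  print(nm,W(p,z))
e=(c1+c2)/2; y=d[:2]/np.linalg.norm(d[:2]);x=np.array([y[1],-y[0]])
print('nest',e[:2]+.107*y,'knob',e[:2]+.235*y,'half',x)
for nm,p,z in(('jawL',f(174,345,Z),.0435),('jawR',f(350,345,Z),.0435),('apex',f(262,552,Z),.036),('shL',f(184,478,Z),.036),('shR',f(343,480,Z),.036)):
  q=W(p,z)[:2]-e[:2]; print(nm,q@x,q@y-.15)
# pin foot rim in hand
T=np.linalg.inv(np.vstack([np.column_stack([R.from_rotvec(s['ee_rot']).as_matrix(),s['position']]),[0,0,0,1]]))
zsh=s['position'][2]-.216+.034
for p in((183,430),(262,388),(345,410)): 
  q=W(f(*p,Y),zsh); print('foot',q,(T@[*q,1])[:3])
E
```

```text
end [ 0.60936023 -0.06911193  0.012     ] [ 0.4976264  -0.03136213  0.012     ] 0.11793852481459408 edges [0.55929176 0.14762084 0.012     ] [0.67030139 0.11018596 0.012     ] 0.11715164420924527
fy yaw 1.2410800821013495 end yaw+pi/2 1.244982069593918 [np.float64(1.2390010527308994), np.float64(1.2431584145263745)]
jawL [0.57256864 0.08304007 0.0435    ]
jawR [0.61840323 0.06757553 0.0435    ]
apex [0.57747307 0.02211183 0.036     ]
shL [0.56279697 0.04926033 0.036     ]
shR [0.60628596 0.03399137 0.036     ]
nest [0.5881372  0.05099934] knob [0.62958034 0.17210452] half [ 0.94613425 -0.32377457]
jawL -0.025103916825758396 -0.01772587055984065
jawR 0.023268782369265665 -0.017517323655401623
apex -0.0007366523472069917 -0.07378422925586434
shL -0.023412208020776457 -0.05284984959629492
shR 0.02267791374040575 -0.053215712016072406
foot [ 0.55257044 -0.01322751  0.1975817 ] [ 0.00985027 -0.0125088   0.18199597]
foot [ 0.56667912 -0.01063363  0.1975817 ] [1.68340831e-02 2.15376117e-05 1.81990526e-01]
foot [ 0.57792968 -0.01827296  0.1975817 ] [0.0132087  0.01312844 0.181991  ]
```

```bash
python3 - <<'E'
from h import *
go((.5872,.0504,.229),-.329)
E
```

```text
shift [ 82.1  -0.6 150.6] rot [0.0002 0.0008 0.0007] | t 5.05 F [ 0.88 -0.16 -1.2 ] T [-0.13   0.094 -0.068] w 0.236 q7 [-0.55 -0.06] pos [ 0.5614 -0.0274  0.3797]
```

```bash
python3 -m pendant '[[[41,0,40,0,0,0,1],[82,-0.5,80,0,0,0,1],[82,-0.5,120,0,0,0.001,1],[82,-0.5,140,0,0,0.001,1],[82,-0.5,149,0,0,0.001,1],[82,-0.5,149,0,0,0.001,1]]]'
python3 - <<'E'
from h import *
go((.5872,.0504,.228),-.329)
snap('side','s2.png')
im=cv2.imread('pics/s2.png');cv2.imwrite('pics/s2z.png',cv2.resize(im[90:220,190:330],None,fx=5,fy=4.5))
E
```

```text
clock: 5.8
position: [0.5875, 0.0503, 0.2307]
ee_rot: [2.556, 1.826, -0.001]
force: [-0.2, -0.7, -1.2]
width: 0.234
shift [-0.  -0.3  2.7] rot [-0.0001  0.0005 -0.0009] | t 5.8 F [-0.16 -0.7  -1.22] T [-0.112  0.077  0.041] w 0.234 q7 [-0.56 -0.07] pos [0.5875 0.0503 0.2307]
```

View pics/s2z.png

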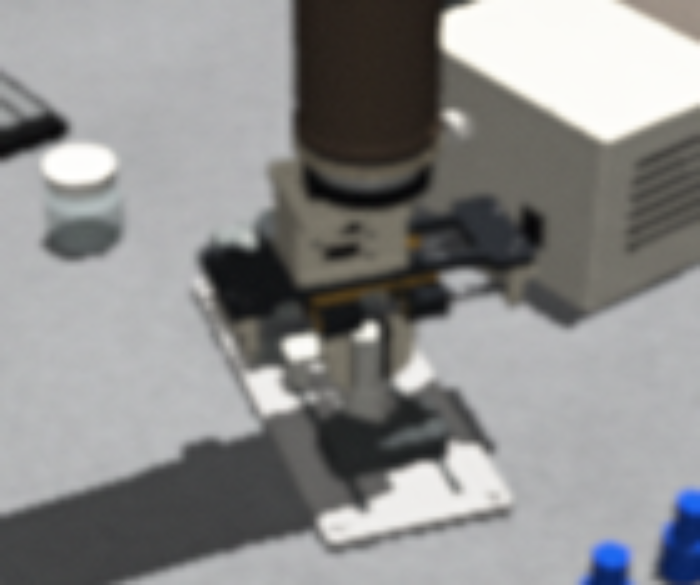

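```bash
python3 -m pendant '[[[0,0,1.5,0,0,0,1],[0,0,2.5,0,0,0,1],[0,0,2.5,0,0,0,1],[0,0,2.5,0,0,0,1]]]'
python3 - <<'E'
from h import *
go((.5872,.0504,.228),-.329)
E
```

```text
clock: 6.35
position: [0.5873, 0.0516, 0.2284]
ee_rot: [2.554, 1.829, 0.0]
force: [-0.9, 0.3, -1.1]
width: 0.233
shift [-1.2  0.2  0.4] rot [ 0.0002 -0.0002  0.0011] | t 6.35 F [-0.91  0.33 -1.14] T [-0.159  0.068  0.051] w 0.233 q7 [-0.56 -0.06] pos [0.5873 0.0516 0.2284]
```

```bash
python3 -m pendant '[[[0,0,0.8,0,0,0,1],[0,0,0.8,0,0,0,1]]]'
python3 - <<'E'
from h import *
go((.5872,.0504,.228),-.329)
E
```

```text
clock: 6.6
position: [0.5874, 0.0515, 0.228]
ee_rot: [-2.554, -1.829, -0.001]
force: [-3.1, 0.6, 6.7]
width: 0.238
shift [-1.1  0.2  0. ] rot [ 0.0002 -0.0006  0.001 ] | t 6.6 F [-3.14  0.56  6.74] T [0.022 0.613 0.015] w 0.238 q7 [-0.56 -0.06] pos [0.5874 0.0515 0.228 ]
```

```bash
python3 -m pendant '[[[0,0,0,0,0,0,-0.3],[0,0,0,0,0,0,-0.3],[0,0,0,0,0,0,-0.3],[0,0,0,0,0,0,-0.3],[0,0,-30,0,0,0,-0.3],[0,0,-80,0,0,0,-0.3],[-40,0,-140,0,0,0,-1],[-80,0,-140,0,0,0,-1],[-80,0,-140,0,0,0,-1]]]'
python3 - <<'E'
from h import *
go((.587,.05,.3),-.329)
s=arm.observe();im=snap('wrist','w3.png')
import pickle;pickle.dump(s,open('w3.pkl','wb'))
im=cv2.imread('pics/w3.png')
cv2.imwrite('pics/w3z.png',cv2.resize(im[0:200,180:330],None,fx=4,fy=3,interpolation=cv2.INTER_CUBIC))
print(proj('wrist',(.6296,.1721,.098),s))
E
```

```text
clock: 7.72
position: [0.5605, -0.0284, 0.369]
ee_rot: [2.558, 1.82, 0.002]
force: [-0.4, 1.0, -0.4]
width: 0.93
shift [82.7 -0.8 69.1] rot [ 0.0023 -0.0002 -0.0051] | t 7.72 F [-0.37  0.96 -0.42] T [-0.063  0.079 -0.029] w 0.93 q7 [-0.55 -0.06] pos [ 0.5605 -0.0284  0.369 ]
(np.float64(253.950841621615), np.float64(-70.83562890502094))
```

View pics/w3z.png

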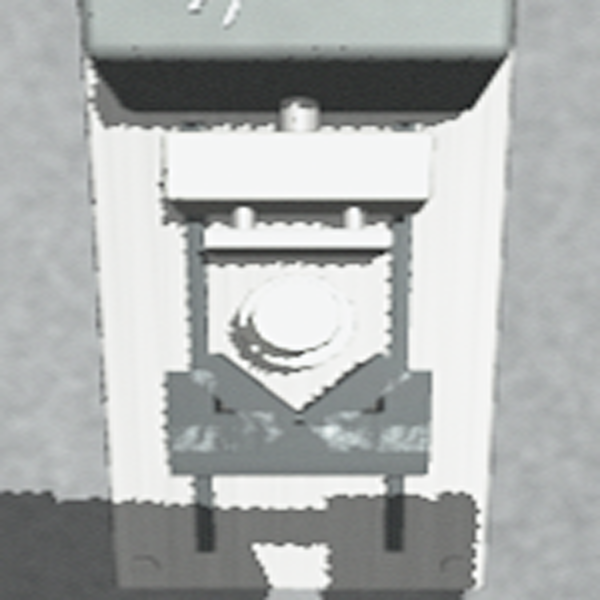

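```bash
python3 - <<'E'
from h import *
go((.610,.115,.36),-.329)
E
```

```text
shift [149.2   0.4   8.2] rot [ 0.0009 -0.0007 -0.0024] | t 7.78 F [ 0.16  0.3  -1.11] T [-0.065  0.101 -0.011] w 0.968 q7 [-0.55 -0.06] pos [ 0.5611 -0.0259  0.3681]
```

```bash
python3 -m pendant '[[[50,0,0,0,0,0,-1],[100,0,0,0,0,0,-1],[149,0,0,0,0,0,-1],[149,0,0,0,0,0,-1],[149,0,0,0,0,0,-1],[149,0,0,0,0,0,-1]]]'
python3 - <<'E'
from h import *
go((.610,.115,.36),-.329)
s=arm.observe();im=snap('wrist','w4.png')
import pickle;pickle.dump(s,open('w4.pkl','wb'))
im=cv2.imread('pics/w4.png')
print(proj('wrist',(.6296,.1721,.098),s))
cv2.imwrite('pics/w4z.png',cv2.resize(im[90:220,180:330],None,fx=5,fy=4.6,interpolation=cv2.INTER_CUBIC))
E
```

```text
clock: 8.52
position: [0.6093, 0.1157, 0.3673]
ee_rot: [2.556, 1.827, -0.001]
force: [0.1, 0.1, -1.2]
width: 1.0
shift [-0.4  0.8  7.3] rot [-0.0002  0.0005 -0.0007] | t 8.53 F [ 0.12  0.06 -1.23] T [-0.108  0.055  0.034] w 1.0 q7 [-0.72 -0.27] pos [0.6093 0.1157 0.3673]
(np.float64(256.31711912717395), np.float64(131.9620815472879))
```

View pics/w4.png

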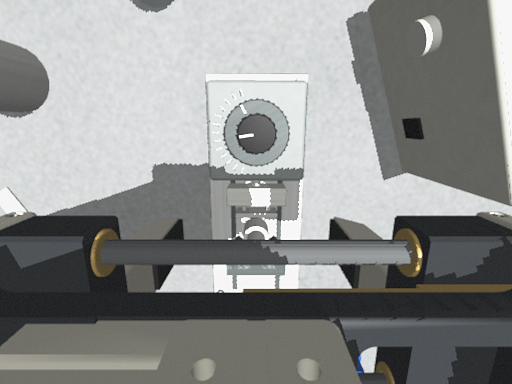

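View pics/w4z.png

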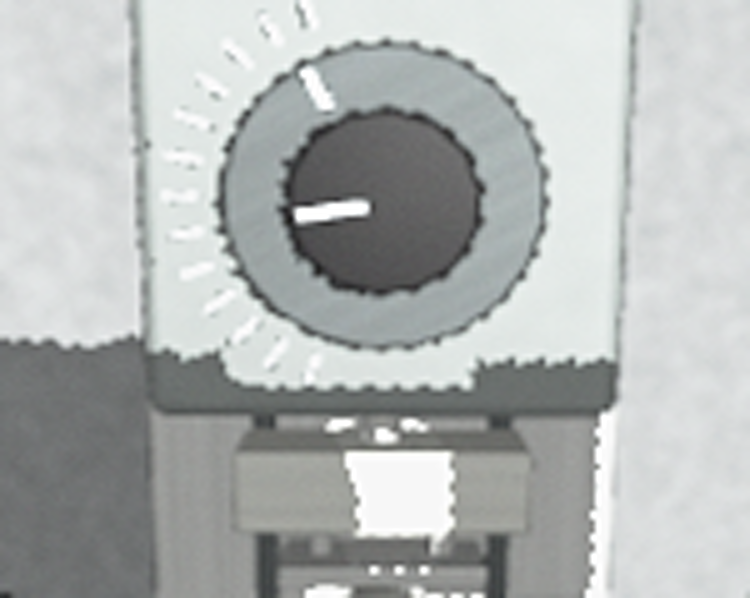

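```bash
python3 - <<'E'
from h import *
import pickle;s=pickle.load(open('w4.pkl','rb'))
k=onz('wrist',256.3,131.8,.098,s);print(k)
for p in((350,10),(372,100),(390,178),(400,178)):
  q=onz('wrist',*p,0,s);print(p,q,np.linalg.norm(q[:2]-k[:2]))
go((k[0],k[1],.36),-.329)
E
```

```text
[0.62963138 0.17224011 0.098     ]
(350, 10) [0.77290826 0.26270005 0.        ] 0.16944398965024582
(372, 100) [0.77522523 0.15971993 0.        ] 0.1461311848581394
(390, 178) [0.77622599 0.05667307 0.        ] 0.18667008761839046
(400, 178) [0.78867543 0.05242584 0.        ] 0.19912425767487504
shift [60.1  0.8  7.4] rot [-0.0001  0.0003 -0.0009] | t 8.57 F [-0.51 -0.12 -0.3 ] T [-0.121  0.075 -0.003] w 0.998 q7 [-0.72 -0.27] pos [0.6094 0.1156 0.3674]
```

```bash
python3 -m pendant '[[[60,1,8,0,0,-0.18,-1],[60,1,8,0,0,-0.36,-1],[60,1,8,0,0,-0.54,-1],[60,1,8,0,0,-0.72,-1],[60,1,8,0,0,-0.9,-1],[60,1,8,0,0,-1.08,-1],[60,1,8,0,0,-1.26,-1],[60,1,8,0,0,-1.44,-1],[60,1,8,0,0,-1.62,-1],[60,1,8,0,0,-1.8,-1],[60,1,8,0,0,-1.98,-1],[60,1,8,0,0,-2.1,-1],[60,1,8,0,0,-2.1,-1],[60,1,8,0,0,-2.1,-1]]]'
python3 - <<'E'
from h import *
go((.6296,.1722,.256),-.329+2.1)
for i in range(4): 
  get_image('side');s=arm.observe();print(s['position'],s['ft_torque'],s['force'])
E
```

```text
clock: 10.32
position: [0.6298, 0.1727, 0.3595]
ee_rot: [-0.31, 3.126, -0.0]
force: [0.7, -0.4, 0.6]
width: 1.002
shift [  0.3  -0.5 103.5] rot [-0.0001 -0.     -0.0026] | t 10.32 F [ 0.69 -0.41  0.59] T [ 0.072  0.018 -0.067] w 1.002 q7 [-0.43  1.48] pos [0.6298 0.1727 0.3595]
[0.62984288 0.17292695 0.359485  ] [0.05851645 0.03181878 0.04292087] [ 0.1285393   1.51578967 -0.28977425]
[0.62982241 0.17311509 0.35944695] [ 0.01158777 -0.0135615   0.02725589] [-1.24552009 -0.50253134 -0.74343923]
[0.62981425 0.17324261 0.35945043] [ 0.04302876 -0.04802968  0.00334198] [-0.17236388  0.24761268  0.61404166]
[0.62980297 0.17331346 0.3594345 ] [0.04080985 0.04823141 0.04815651] [-0.09921928  0.75119814 -0.44901736]
```

```bash
python3 - <<'E'
from h import *
s=arm.observe();print(s['joints'].round(3))
go((.6296,.1722,.256),-.329+2.1)
E
```

```text
[-0.426  0.516  0.116  1.561 -0.065  1.068  1.477]
shift [  0.4  -1.  103.4] rot [-0.0001  0.     -0.0001] | t 10.53 F [-0.1   0.75 -0.45] T [0.041 0.048 0.048] w 1.002 q7 [-0.43  1.48] pos [0.6298 0.1733 0.3594]
```

```bash
python3 -m pendant '[[[0,-1,60,0,0,0,-1],[0,-1,90,0,0,0,-1],[0,-1,102,0,0,0,-1],[0,-1,102,0,0,0,-1],[0,-1,102,0,0,0,-1],[0,-1,102,0,0,0,-1]]]'
python3 - <<'E'
from h import *
go((.6296,.1722,.256),-.329+2.1)
for i in range(3): 
  s=arm.observe();print(s['ft_torque'].round(3),s['joint_efforts'].round(3));snap('side','s3.png')
im=cv2.imread('pics/s3.png');cv2.imwrite('pics/s3z.png',cv2.resize(im[70:210,180:330],None,fx=5,fy=4.2,interpolation=cv2.INTER_CUBIC))
E
```

```text
clock: 11.28
position: [0.6305, 0.1725, 0.2589]
ee_rot: [-0.315, 3.123, 0.001]
force: [-0.4, -0.4, 0.9]
width: 1.001
shift [ 1.  -0.1  2.9] rot [0.0004 0.0024 0.0008] | t 11.28 F [-0.45 -0.35  0.86] T [ 0.047 -0.026 -0.039] w 1.001 q7 [-0.41  1.49] pos [0.6305 0.1725 0.2589]
[ 0.047 -0.026 -0.039] [-1.8000e-02 -7.4542e+01  2.9130e+00 -2.6377e+01  3.5000e-02  8.4000e-02
 -3.0000e-03]
[ 0.042 -0.01  -0.015] [-1.3000e-02 -7.4744e+01  2.9230e+00 -2.6438e+01  3.6000e-02  8.1000e-02
 -2.0000e-03]
[0.043 0.    0.055] [-9.0000e-03 -7.4879e+01  2.9280e+00 -2.6461e+01  3.6000e-02  8.0000e-02
 -2.0000e-03]
```

View pics/s3z.png

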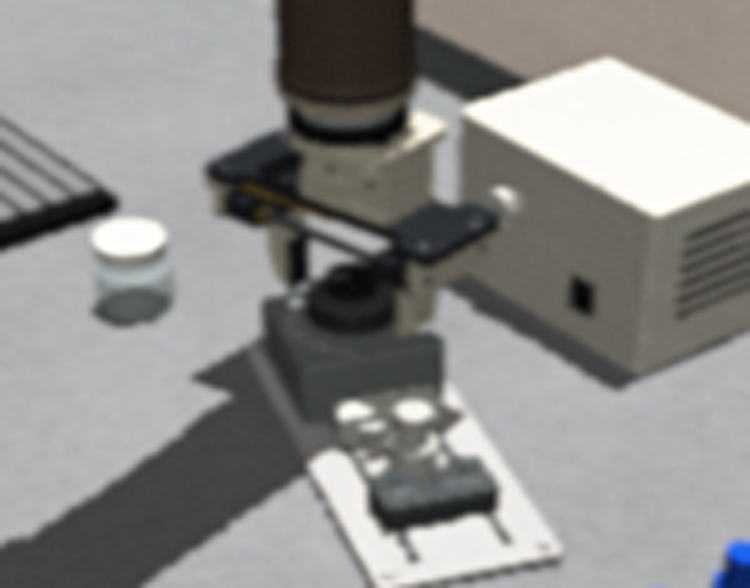

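```bash
python3 -m pendant '[[[0,0,1,0,0,0,0],[0,0,1,0,0,0,0.4],[0,0,1,0,0,0,0.4],[0,0,1,0,0,0,0.4],[0,0,1,0,0,0,0.4],[0,0,1,0,0,0,0.4],[0,0,1,0,0,0,0.4]]]' 30
python3 - <<'E'
from h import *
go((.6296,.1722,.256),-.329+2.1)
s=arm.observe();print(s['ft_torque'].round(3),s['joint_efforts'].round(3))
E
```

```text
clock: 12.3
position: [0.6302, 0.1714, 0.2564]
ee_rot: [-0.314, 3.126, -0.002]
force: [1.2, -5.0, -0.2]
width: 0.644
shift [0.5 0.9 0.4] rot [-0.001  -0.0001  0.0002] | t 12.3 F [ 1.17 -5.02 -0.21] T [-1.048 -0.303  0.11 ] w 0.644 q7 [-0.41  1.49] pos [0.6302 0.1714 0.2564]
[-1.048 -0.303  0.11 ] [-3.4250e+00 -7.5188e+01 -3.4600e-01 -2.6853e+01 -1.4700e+00 -5.1000e-02
 -9.1000e-02]
```

```bash
python3 -m pendant '[[[0,-1,0,0,0,0.1,0.4],[0,-1,0,0,0,0.2,0.4],[0,-1,0,0,0,0.3,0.4],[0,-1,0,0,0,0.4,0.4],[0,-1,0,0,0,0.5,0.4],[0,-1,0,0,0,0.6,0.4]]]'
python3 - <<'E'
from h import *
go((.6302,.1714,.256),-.329+2.1)
s=arm.observe();print(s['dq'][6],s['joint_efforts'].round(3))
snap('side','s4.png')
s=arm.observe();print(s['dq'][6],s['ft_torque'].round(3),s['joint_efforts'].round(3))
im=cv2.imread('pics/s4.png');cv2.imwrite('pics/s4z.png',cv2.resize(im[70:210,180:330],None,fx=5,fy=4.2,interpolation=cv2.INTER_CUBIC))
E
```

```text
clock: 13.05
position: [0.6302, 0.1705, 0.2563]
ee_rot: [-0.628, -3.078, 0.002]
force: [-0.4, -5.2, -0.3]
width: 0.646
shift [0.4 0.8 0.3] rot [-1.200e-03 -2.000e-04 -6.028e-01] | t 13.05 F [-0.36 -5.19 -0.27] T [-1.263  0.     0.203] w 0.646 q7 [-0.52  1.  ] pos [0.6302 0.1705 0.2563]
-0.6479102036744939 [ -2.365 -74.328   2.174 -27.17   -1.328  -0.311   1.151]
0.1096560760042898 [-1.041  0.08  -0.168] [ -3.825 -73.525   2.76  -26.842  -1.31   -0.306   0.814]
```

View pics/s4z.png

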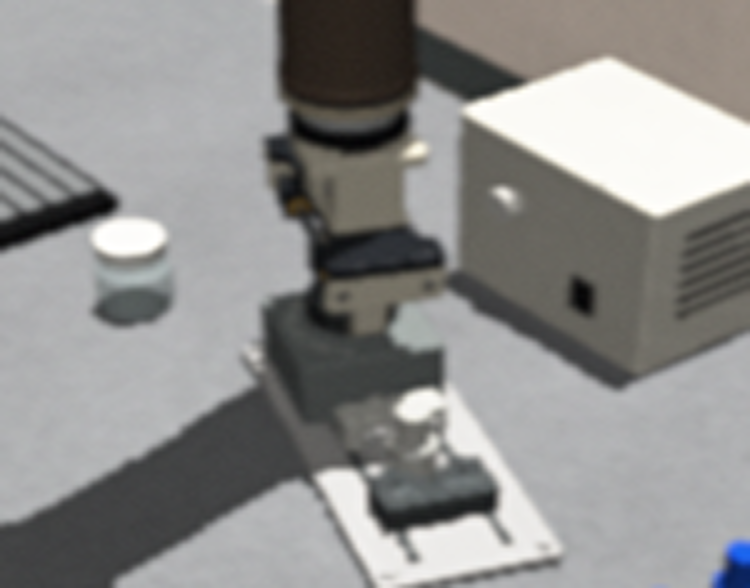

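```bash
cat > rd.py <<'E'
from h import *
s=arm.observe();y=R.from_rotvec(s['ee_rot']).as_matrix()[:,1]
print('t %.2f yaw %.4f Tz %.3f q7eff %.3f dq7 %.3f w %.3f'%(s['clock'],np.arctan2(y[1],y[0]),s['ft_torque'][2],s['joint_efforts'][6],s['dq'][6],s['width']),s['force'].round(1),s['ft_torque'][:2].round(2))
E
P="python3 -m pendant"
for i in 1; do
$P '[[[0,0,0,0,0,0.06,0.4],[0,0,0,0,0,0.12,0.4]]]' >/dev/null; python3 rd.py
$P '[[[0,0,0,0,0,0.06,0.4],[0,0,0,0,0,0.12,0.4]]]' >/dev/null; python3 rd.py
$P '[[[0,0,0,0,0,0.06,0.4],[0,0,0,0,0,0.12,0.4]]]' >/dev/null; python3 rd.py
$P '[[[0,0,0,0,0,0.04,0.4],[0,0,0,0,0,0.08,0.4]]]' >/dev/null; python3 rd.py
$P '[[[0,0,0,0,0,0.04,0.4],[0,0,0,0,0,0.08,0.4]]]' >/dev/null; python3 rd.py
done
python3 - <<'E'
from h import *
snap('top','t5.png');snap('side','s5.png')
im=cv2.imread('pics/s5.png');cv2.imwrite('pics/s5z.png',cv2.resize(im[70:210,180:330],None,fx=5,fy=4.2,interpolation=cv2.INTER_CUBIC))
E
```

```text
t 13.35 yaw 1.0494 Tz 0.196 q7eff 0.615 dq7 -0.390 w 0.646 [-1.1 -5.6  1.1] [-1.27  0.12]
t 13.60 yaw 0.9293 Tz 0.233 q7eff 0.604 dq7 -0.387 w 0.646 [-0.9 -6.9  1.3] [-1.44  0.15]
t 13.85 yaw 0.8092 Tz 0.276 q7eff 0.595 dq7 -0.387 w 0.647 [-1.2 -7.4  2.7] [-1.52  0.26]
t 14.10 yaw 0.7299 Tz 0.239 q7eff 0.320 dq7 -0.259 w 0.644 [-2.1 -7.2  3. ] [-1.57  0.33]
t 14.35 yaw 0.6498 Tz 0.203 q7eff 0.325 dq7 -0.259 w 0.644 [-2.7 -6.7  2.8] [-1.54  0.4 ]
```

View pics/s5z.png

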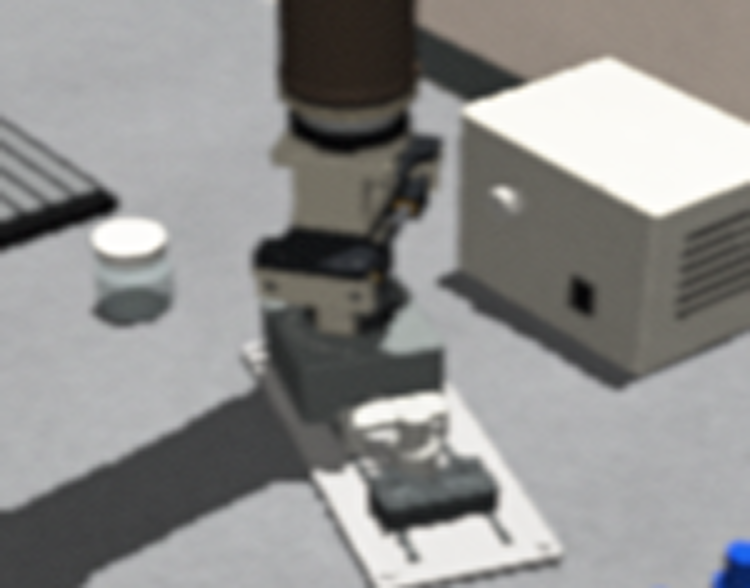

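```bash
P="python3 -m pendant"
$P '[[[0,0,0,0,0,0.04,0.4],[0,0,0,0,0,0.08,0.4]]]' >/dev/null; python3 rd.py
$P '[[[0,0,0,0,0,0.04,0.4],[0,0,0,0,0,0.08,0.4]]]' >/dev/null; python3 rd.py
$P '[[[0,0,0,0,0,0.04,0.4],[0,0,0,0,0,0.08,0.4]]]' >/dev/null; python3 rd.py
$P '[[[0,0,0,0,0,0.04,0.4],[0,0,0,0,0,0.08,0.4]]]' >/dev/null; python3 rd.py
$P '[[[0,0,0,0,0,0.04,0.4],[0,0,0,0,0,0.08,0.4]]]' >/dev/null; python3 rd.py
python3 - <<'E'
from h import *
snap('top','t6.png');snap('side','s6.png')
a=[cv2.resize(cv2.imread('pics/'+f)[140:205,225:300],None,fx=5,fy=5,interpolation=cv2.INTER_CUBIC) for f in('s3.png','s6.png')]
b=[cv2.resize(cv2.imread('pics/'+f)[150:215,190:265],None,fx=5,fy=4,interpolation=cv2.INTER_CUBIC) for f in('t5.png','t6.png')]
cv2.imwrite('pics/c6.png',np.vstack([np.hstack(a),np.hstack(b)]))
E
```

```text
t 14.70 yaw 0.5697 Tz 0.255 q7eff 0.334 dq7 -0.256 w 0.650 [-3.4 -7.5  3.3] [-1.62  0.49]
t 14.95 yaw 0.4897 Tz 0.245 q7eff 0.324 dq7 -0.258 w 0.644 [-2.8 -7.8  3.9] [-1.73  0.64]
t 15.20 yaw 0.4097 Tz 0.206 q7eff 0.323 dq7 -0.258 w 0.645 [-4.7 -8.2  4. ] [-1.74  0.67]
t 15.45 yaw 0.3296 Tz 0.251 q7eff 0.323 dq7 -0.259 w 0.644 [-3.8 -8.8  4.6] [-1.78  0.82]
t 15.70 yaw 0.2496 Tz 0.184 q7eff 0.323 dq7 -0.258 w 0.648 [-5.4 -8.   4. ] [-1.83  0.91]
```

View pics/c6.png

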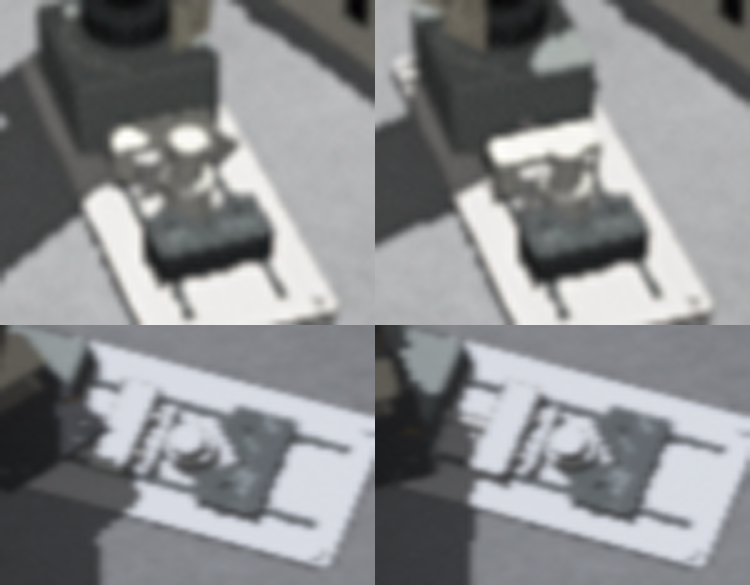

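```bash
P="python3 -m pendant"
$P '[[[-1,-1,0,0,0,0.04,0.4],[-1,-1,0,0,0,0.08,0.4]]]' >/dev/null; python3 rd.py
$P '[[[0,0,0,0,0,0.04,0.4],[0,0,0,0,0,0.08,0.4]]]' >/dev/null; python3 rd.py
$P '[[[0,0,0,0,0,0.04,0.4],[0,0,0,0,0,0.08,0.4]]]' >/dev/null; python3 rd.py
```

```text
t 16.05 yaw 0.1700 Tz 0.221 q7eff 0.373 dq7 -0.259 w 0.648 [-2.6 -6.2  2.3] [-1.36  0.51]
t 16.30 yaw 0.0900 Tz 0.234 q7eff 0.327 dq7 -0.256 w 0.644 [-3.4 -6.   3.4] [-1.36  0.72]
t 16.55 yaw 0.0100 Tz 0.228 q7eff 0.327 dq7 -0.257 w 0.650 [-4.  -5.8  4.1] [-1.38  0.73]
```

```bash
P="python3 -m pendant"
$P '[[[0,0,0,0,0,0.04,0.4],[0,0,0,0,0,0.08,0.4]]]' >/dev/null; python3 rd.py
python3 - <<'E'
from h import *
snap('top','t7.png')
b=[cv2.resize(cv2.imread('pics/'+f)[155:215,200:265],None,fx=6,fy=6,interpolation=cv2.INTER_CUBIC) for f in('t6.png','t7.png')]
cv2.imwrite('pics/c7.png',np.hstack(b))
E
```

```text
t 16.80 yaw -0.0700 Tz 0.187 q7eff 0.327 dq7 -0.256 w 0.645 [-4.2 -5.7  4.9] [-1.43  0.89]
```

View pics/c7.png

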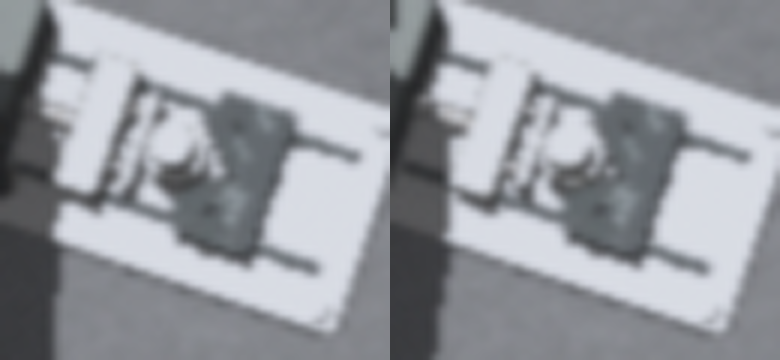

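```bash
cat > prof.py <<'E'
from h import *
import sys
y=np.array([np.cos(1.242),np.sin(1.242)]);x=np.array([y[1],-y[0]]);n=np.array([.588,.0512])
rows=[]
for f in sys.argv[1:]:
    im=cv2.imread('pics/'+f)
    # rectify at z=.0435: fixture x -45..45, y -80..40 ; 4 px/mm
    P=[(-.045,.04),(.045,.04),(.045,-.08),(-.045,-.08)]
    src=np.float32([proj('top',(*(n+a*x+(b+.043)*y),.0435)) for a,b in P])
    H=cv2.getPerspectiveTransform(src,np.float32([(0,0),(270,0),(270,360),(0,360)]))
    w=cv2.warpPerspective(im,H,(270,360),flags=cv2.INTER_CUBIC)
    for k in range(0,120,10): cv2.line(w,(0,k*3),(4,k*3),(0,0,255),1)
    rows.append(w)
cv2.imwrite('pics/prof.png',np.hstack(rows))
E
python3 prof.py top0.png t5.png t7.png; python3 rd.py
```

```text
t 16.85 yaw -0.0721 Tz -0.002 q7eff 0.202 dq7 0.043 w 0.643 [-4.7 -6.1  5.6] [-1.3   0.88]
```

View pics/prof.png

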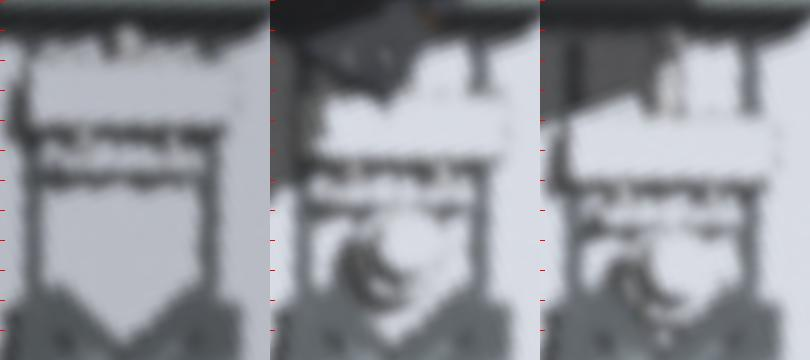

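```bash
P="python3 -m pendant"
$P '[[[0,0,0,0,0,0.04,0.4],[0,0,0,0,0,0.08,0.4]]]' >/dev/null; python3 rd.py
$P '[[[0,0,0,0,0,0.04,0.4],[0,0,0,0,0,0.08,0.4]]]' >/dev/null; python3 rd.py
python3 -c "
from h import *
snap('top','t8.png')"; python3 prof.py top0.png t7.png t8.png
```

```text
t 17.10 yaw -0.1500 Tz 0.193 q7eff 0.335 dq7 -0.257 w 0.646 [-5.1 -6.6  4.8] [-1.44  0.99]
t 17.35 yaw -0.2300 Tz 0.228 q7eff 0.327 dq7 -0.257 w 0.651 [-5.5 -6.   5.7] [-1.42  1.11]
```

View pics/prof.png

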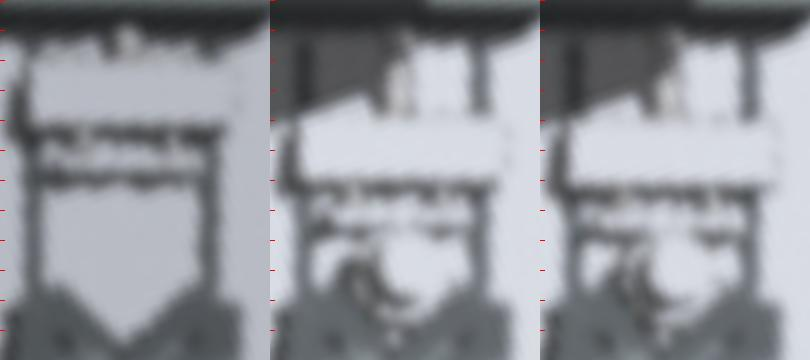

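```bash
P="python3 -m pendant"
$P '[[[0,0,0,0,0,0.04,0.4],[0,0,0,0,0,0.08,0.4]]]' >/dev/null; python3 rd.py
$P '[[[0,0,0,0,0,0.04,0.4]]]' >/dev/null; python3 rd.py
$P '[[[0,0,0,0,0,0.04,0.4]]]' >/dev/null; python3 rd.py
```

```text
t 17.65 yaw -0.3099 Tz 0.239 q7eff 0.313 dq7 -0.258 w 0.650 [-6.5 -6.8  5.3] [-1.41  1.18]
t 17.77 yaw -0.3498 Tz 0.249 q7eff 0.295 dq7 -0.259 w 0.646 [-6.9 -6.8  6. ] [-1.47  1.25]
t 17.90 yaw -0.3898 Tz 0.294 q7eff 0.284 dq7 -0.257 w 0.648 [-6.2 -5.9  5.8] [-1.42  1.3 ]
```

```bash
P="python3 -m pendant"
$P '[[[0,0,0,0,0,0.04,0.4]]]' >/dev/null; python3 rd.py
$P '[[[0,0,0,0,0,0.04,0.4]]]' >/dev/null; python3 rd.py
```

```text
t 18.02 yaw -0.4298 Tz 0.251 q7eff 0.273 dq7 -0.260 w 0.646 [-6.3 -5.9  7.7] [-1.47  1.38]
t 18.15 yaw -0.4697 Tz 0.345 q7eff 0.262 dq7 -0.258 w 0.649 [-7.5 -5.7  6.8] [-1.46  1.43]
```

```bash
P="python3 -m pendant"
$P '[[[0,0,0,0,0,0.04,0.4]]]' >/dev/null; python3 rd.py
$P '[[[0,0,0,0,0,0.03,0.4]]]' >/dev/null; python3 rd.py
python3 -c "
from h import *
snap('top','t9.png')"; python3 prof.py top0.png t8.png t9.png
```

```text
t 18.27 yaw -0.5097 Tz 0.332 q7eff 0.252 dq7 -0.257 w 0.649 [-7.4 -5.5  7.9] [-1.44  1.56]
t 18.40 yaw -0.5394 Tz 0.266 q7eff 0.037 dq7 -0.190 w 0.650 [-7.  -4.5  6.6] [-1.4   1.55]
```

View pics/prof.png

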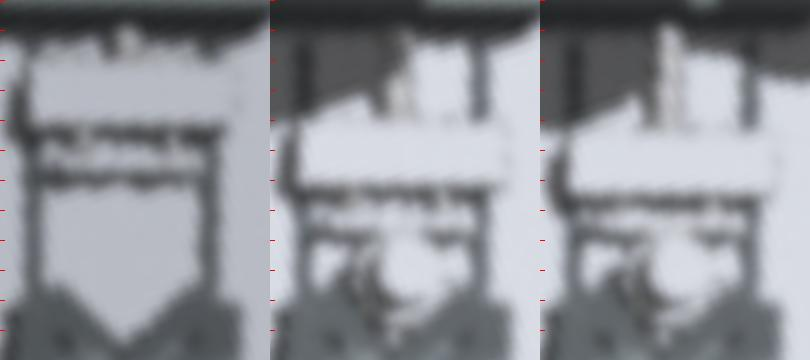

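```bash
P="python3 -m pendant"
$P '[[[0,0,0,0,0,0,0.4],[0,0,0,0,0,0,0.3],[0,0,0,0,0,0,-1],[0,0,0,0,0,0,-1],[0,0,0,0,0,0,-1],[0,0,0,0,0,0,-1],[0,0,0,0,0,0,-1]]]'; python3 rd.py
```

```text
clock: 19.32
position: [0.6296, 0.1702, 0.2564]
ee_rot: [-2.732, -1.551, -0.0]
force: [0.7, -0.4, 0.3]
width: 1.001
t 19.32 yaw -0.5380 Tz 0.040 q7eff -0.001 dq7 0.000 w 1.001 [ 0.7 -0.4  0.3] [-0.15  0.06]
```

```bash
P="python3 -m pendant"
$P '[[[0,0,-40,0,0,0,-1],[0,0,-90,0,0,0,-1],[-40,0,-115,0,0,0.0,-1],[-60,0,-115,0,0,-0.18,-1],[-60,0,-115,0,0,-0.21,-1],[-60,0,-115,0,0,-0.21,-1],[-60,0,-115,0,0,-0.21,-1]]]'; python3 rd.py
python3 - <<'E'
from h import *
import pickle
s=arm.observe();im=snap('wrist','w5.png');pickle.dump(s,open('w5.pkl','wb'));snap('top','t10.png');snap('side','s10.png')
im=cv2.imread('pics/w5.png')
cv2.imwrite('pics/w5z.png',cv2.resize(im[70:220,180:330],None,fx=5,fy=4,interpolation=cv2.INTER_CUBIC))
im=cv2.imread('pics/s10.png');cv2.imwrite('pics/s10z.png',cv2.resize(im[110:220,210:310],None,fx=5,fy=5,interpolation=cv2.INTER_CUBIC))
E
python3 prof.py top0.png t9.png t10.png
```

```text
clock: 20.2
position: [0.5991, 0.1198, 0.3708]
ee_rot: [-2.555, -1.828, 0.001]
force: [0.3, -0.1, 0.2]
width: 1.001
t 20.20 yaw -0.3287 Tz -0.005 q7eff -0.023 dq7 0.008 w 1.001 [ 0.3 -0.1  0.2] [-0.11  0.05]
```

View pics/w5z.png

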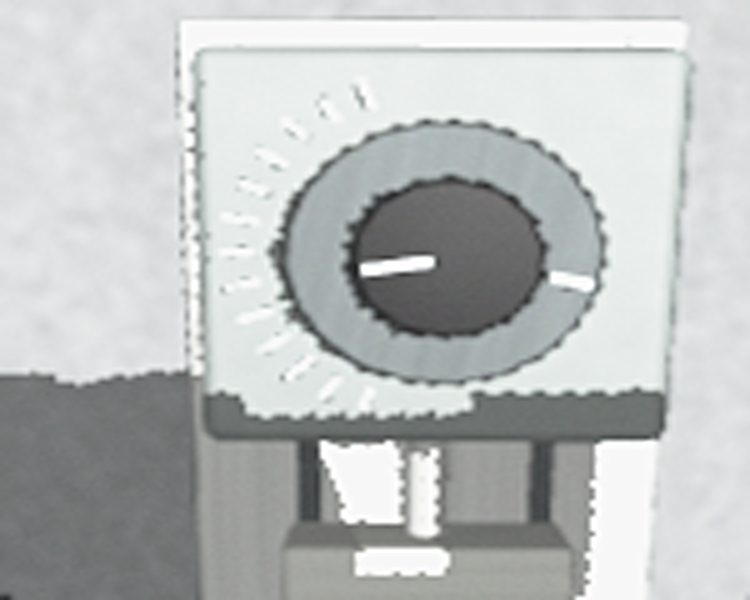

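View pics/s10z.png

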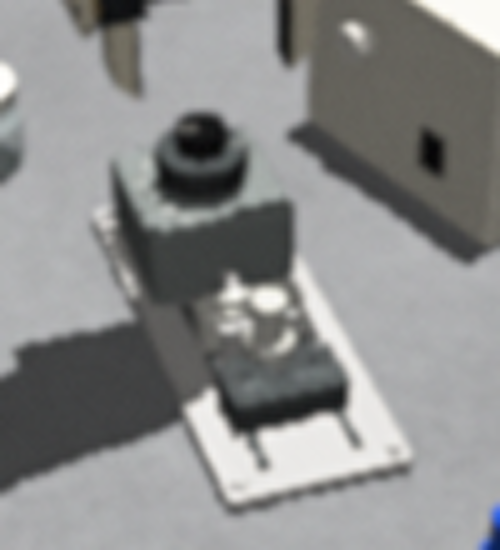

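View pics/prof.png

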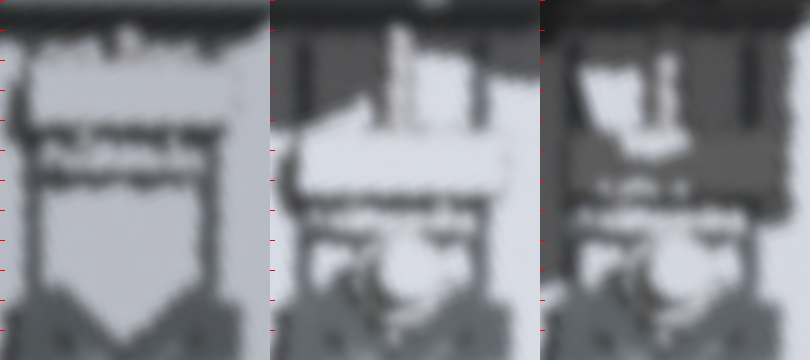

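```bash
python3 - <<'E'
from h import *
go((.5613,-.0265,.38),-.329)
E
```

```text
shift [-150.1   11.4   -9. ] rot [-0.0004  0.0007  0.0008] | t 20.35 F [ 0.21  0.09 -0.39] T [-0.123  0.083 -0.023] w 1.002 q7 [-0.8  -0.23] pos [0.5989 0.1193 0.371 ]
```

```bash
python3 -m pendant '[[[-50,11,-9,0,0,0,-1],[-100,11,-9,0,0,0,-1],[-150,11,-9,0,0,0,-1],[-150,11,-9,0,0,0,-1],[-150,11,-9,0,0,0,-1],[-150,11,-9,0,0,0,-1]]]'
python3 - <<'E'
from h import *
s=arm.observe();snap('wrist','w6.png');print(s['position'])
im=cv2.imread('pics/w6.png')
cv2.imwrite('pics/w6z.png',cv2.resize(im[0:148,190:320],None,fx=4,fy=4,interpolation=cv2.INTER_CUBIC))
E
```

```text
clock: 21.1
position: [0.5613, -0.0254, 0.3802]
ee_rot: [-2.552, -1.831, 0.0]
force: [0.2, 0.4, -0.9]
width: 1.003
[ 0.56134659 -0.02540371  0.38016134]
```

View pics/w6z.png

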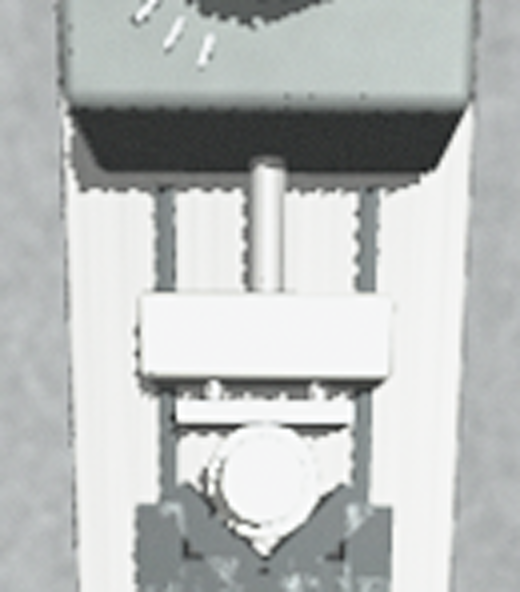

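```bash
python3 - <<'E'
from h import *
import pickle
s2=pickle.load(open('w2.pkl','rb'));s6=arm.observe()
y=np.array([np.cos(1.242),np.sin(1.242)]);n=np.array([.588,.0512])-(-.043)*y
for f,s,img in(('w2',s2,'w2.png'),('w6',s6,'w6.png')):
    g=cv2.cvtColor(cv2.imread('pics/'+img),cv2.COLOR_BGR2GRAY).astype(float)
    col=g[60:112,247:261].mean(1); 
    pr=g[40:115,240:241]
    print(f)
    for c in(238,250,265,272):
        print(c,g[40:115,c-1:c+2].mean(1).astype(int).tolist())
f=lambda u,v:((u+.5)/4-.5+190,(v+.5)/4-.5)
for nm,s,c,pb,pf,gb in(('w2',s2,283,318,345,99),('w6',s6,377,400,423,104)):
    Y=[(onz('wrist',*f(262,v),z,s)[:2]-n)@y*1000 for v,z in((c,.046),(pb,.0435),(pf,.0435),(gb,.07))]
    print(nm,np.round(Y,2),'gap',Y[0]-Y[2])
E
```

```text
w2
238 [49, 71, 109, 122, 118, 112, 196, 237, 238, 243, 245, 245, 245, 245, 245, 245, 245, 245, 245, 245, 245, 245, 245, 245, 245, 245, 245, 246, 246, 226, 138, 66, 69, 70, 83, 109, 116, 129, 200, 216, 239, 246, 245, 247, 246, 176, 53, 63, 102, 118, 139, 213, 239, 239, 238, 238, 238, 239, 239, 239, 239, 239, 238, 239, 239, 239, 239, 238, 239, 239, 239, 239, 239, 239, 239]
250 [49, 57, 98, 115, 111, 152, 178, 175, 222, 244, 246, 245, 245, 245, 245, 245, 245, 245, 245, 245, 245, 245, 245, 245, 245, 245, 245, 246, 247, 235, 144, 65, 72, 70, 78, 107, 117, 175, 234, 232, 240, 246, 245, 246, 249, 199, 52, 63, 100, 118, 194, 239, 242, 240, 240, 240, 240, 240, 240, 240, 240, 240, 240, 240, 240, 241, 240, 241, 240, 240, 240, 241, 240, 241, 240]
265 [50, 58, 103, 124, 122, 119, 127, 199, 228, 242, 246, 245, 245, 245, 245, 245, 245, 245, 245, 245, 245, 245, 245, 245, 245, 245, 245, 246, 248, 241, 153, 64, 69, 69, 77, 105, 121, 119, 114, 112, 233, 248, 246, 246, 250, 213, 54, 64, 92, 117, 164, 185, 234, 244, 242, 242, 242, 242, 242, 242, 242, 242, 243, 242, 242, 242, 242, 243, 243, 242, 242, 242
[... 1294 characters left out ...]
241, 240, 237, 243, 246, 245, 245, 245, 245, 245, 245, 245, 245, 245, 246, 245, 245, 245, 245, 245, 246, 248, 240, 144, 61, 83, 110, 118, 113, 229, 248, 246, 246, 250, 225, 70, 101, 131, 221, 244, 244, 246, 245, 244]
272 [50, 49, 44, 86, 117, 121, 119, 111, 209, 241, 240, 240, 239, 239, 240, 240, 240, 240, 240, 240, 240, 240, 240, 240, 240, 240, 240, 240, 241, 240, 240, 241, 241, 237, 243, 246, 246, 245, 245, 245, 245, 245, 245, 245, 245, 245, 245, 245, 245, 245, 245, 246, 248, 241, 149, 64, 89, 127, 138, 158, 232, 247, 246, 246, 250, 226, 62, 96, 181, 238, 244, 242, 242, 242, 242]
w2 [ -2.47 -10.86 -17.77  33.89] gap 15.299114243109099
w6 [-25.15 -30.94 -37.05  34.11] gap 11.897247831411018
```

```bash
python3 -c "
from cell import arm
print(arm.sign_off())"
```

```text
the job is handed in; nothing more can be done
None
```

The pin is in the vee with the jaw holding it at about 9–10 N, and I handed the job in at about 21 s. I stood the pin on the nest and let go of it. One grip on the coarse ring was enough: I turned it about 2.3 rad clockwise, slowing to 0.03–0.08 rad steps at the end, then released it and moved the arm clear.

What the last checks showed:
- **Jaw force:** the torque at the wrist and the effort at the last joint put it at about 8.5–9 N. The spring's compression in the wrist view, about 3.4 mm, puts it nearer 10 N. All are inside the 4–14 N band.
- **Closing point:** the force began to rise about 2.03 rad into the turn. My estimate from the pictures was 1.76 rad, so I went by the feel.
- **Ring position:** its mark moved about 133°, which matches how far the tool turned, so it neither slipped nor sprang back.
- **Pin:** it looks upright and on the centre line. I put its centre at about y −53 mm, inside the −66 to −45 mm allowed.
- **Fine knob:** its mark looks unmoved, judged by eye and not measured.
- **Other things on the bench:** I kept clear of them. I did not measure their positions again at the end.

While I gripped the ring, a sideways force of up to about 10 N built up at the wrist because the grip was slightly off centre. It was gone once I let go.

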